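# Uncover the hot sleeve warmer with the lid lifter

### The arm

A 6-joint arm with a two-finger parallel gripper is mounted at the origin on the work surface. World frame = base frame: x ahead of the robot, y to its left, z up, the work surface at z = 0. Lengths are in mm, angles in rad, forces in N, time in s.
With the tool pointing down it reaches from about 300 to 775 mm from the base axis. Payload 14.6 kg.
Tool frame: the origin (TCP) lies between the finger pads; the fingertips stand 22 mm ahead of it and the grasp point (between the pads) lies 3 mm ahead of it (manip.tcp_to_tips is the distance from the TCP to the fingertips, in mm); y points along the fingers, z is the direction in which the jaws open and shut, and the axes are right-handed (so a half turn about y gives the same grasp; the last joint's range is limited). The gripper opens to 94 mm and grips with 3 to 60 N. Pads are 16 mm wide; open, the fingers measure 119 mm over their backs; the gripper's body (75 mm by 177 mm) begins 78 mm behind the grasp point.
Start: joints at [-1.28, 0.3, 1.521, -0, 1.321, -0.067], TCP at [192.611, -515.161, 227.446] pointing down, gripper open.
Joint ranges: [-3.03, 3.03], [-0.79, 2.21], [0.23, 2.52], [-1.04, 4.18], [0, 3.07], [-2.55, 2.55]. Speed limits (rad/s): [2.22, 2.22, 2.57, 3.14, 3.14, 3.14].

### API

Orientations are given as [roll, pitch, yaw] about the fixed x, y, z axes, in that order (R = Rz(yaw) Ry(pitch) Rx(roll)).
In Python, from cell import manip gives the robot as it stands.
- The arm moves only by the shell command python3 -m jog 'ROWS' [OPENING] [FORCE]. ROWS is JSON, one flat list of numbers, 6 for each row, row after row: the shift along the tool's x, y, z in mm, then the turn, a rotation vector about the tool's x, y, z in degrees. A call has 1 to 10 rows; each row is the pose to reach, as a shift and turn from the pose commanded when the call began, along the tool's axes at that moment; what a row does not reach only later rows make up. A row lasts 1/12 s, in which the tool goes at most 41.7 mm and 7.16 degrees, less where a joint would pass 70% of its speed; a pose out of reach is approached as far as the arm can. A call with a gripper value outside its range is refused whole. OPENING is the finger opening in mm, from 0 to 94, set as the call begins (- or left out, the last holds). The fingers move at their own pace and stop on an object; FORCE is the grip in N (left out, the last holds). Time passes only in rows, so rows that repeat a pose let the fingers close. It gives the time, the measured TCP pose, the force and the opening at its end, in the units of the state.
- manip.read_state(): the state, without advancing time (a new reading comes with each control period).
- manip.camera(name): name is "scene" or "top" or "wrist"; returns a dict with "img" (400x640x3 uint8, red, green, blue), "intrinsics" (3x3 intrinsics, pixels), "k1" (the pictures are not rectified: a ray, as slopes to the right and down, at radius r is drawn at 1 + k1 r^2 times it, then the intrinsics apply), "origin" and "orientation" of the camera in the world. Camera axes: x right, y down, z forward; pixel columns grow to the right and rows downward; lengths in mm; the calibration is good to about 2 mm. A picture is of the moment at which its call begins. There is no depth.
- manip.sign_off(): hands the job in, once; it reports no verdict.
Trained networks look in a picture, given as the dict that the camera call returned (one of the last four; its "shot" number tells which), for a name from the list of things; names that differ only in an ending like _2 or _b are one class to them, and where a whole thing is asked for, a point or a joint stands for the part that bears it (a point fixed in the world has none). Each returns a list of dicts, best first, with "score" (0 to 1); they miss things now and then, are a little off and sometimes report something else, mostly with a low value. They report only what shows in the picture. A call takes as long as a camera call. They do not tell look-alikes from the thing itself.
- manip.masks_of(thing, picture): "pixels" (400x640 bool, what is visible of it) and "xy" ([column, row] in pixels, amid what is visible of it).
- manip.tip_of(thing, picture): "xy" ([column, row] in pixels: a listed point, or the origin of a listed thing).
The state is a dict: "clock": time; "joints": joint angles; "qd": joint speeds; "effort": joint torques, N m; "eef_pos": TCP position; "eef_rot": TCP orientation; "wrist_force": force on the tool from outside, world axes, zero at the start; "moment": the same for the moment, N m; "finger_gap": finger opening in mm.
Only numpy, scipy, OpenCV 4.12 (cv2) and the standard library are available. Lean on these libraries where they do the work, as an engineer would, in place of code of your own. Each camera call takes 0.05 s, during which the arm holds its last target.

### The job

Take the hot lid off the sleeve warmer: take the lid lifter from its forked stand, hook it under the lid's loop, lift the lid off, keep it level, and set it down gently in the middle of the lid rest. Then unhook the lifter and hang it back in its stand, its collar down on both prongs. Lid and warmer are hot, so do not touch them with the gripper or the arm, only with the lifter, and leave the bin, the jar and the mallet as they are.

Things in the scene. Friction and masses are not known exactly. Their poses are not given: they have to be found in the camera images.
- lifter: Lid lifter, 170 g, 167 mm tall, hanging upright in the stand: wooden grip, under it a steel collar disc 36 mm across and 5 mm thick, then a round steel shank 8 mm thick, straight for 28 mm, that swings 14 mm to -x and ends in a hook open to the top, lip on the +x side. Shank and hook lie in its x-z plane. Origin: centre of the collar's underside; z up along the grip.
- lifter_grip (a point): Centre of the lifter's flat wooden grip (34 mm along x, 24 mm along y, 78 mm tall; to be gripped from above across its 24 mm), 44 mm above the collar's underside. Axes as the lifter's.
- lifter_seat (a point): The hook's seat: lowest point of the hook's upper face, straight below the grip, 76 mm below the collar's underside, 120 mm below lifter_grip. The steel under it is 8 mm thick; the lip's top stands 14 mm above it at x = +14 mm; the clear gap from shank to lip is 20 mm. Axes as the lifter's.
- lid: Hot round steel lid, about 0.5 kg, loose: disc 156 mm across and 12 mm thick, over a spigot 124 mm across and 10 mm deep that sits in the warmer's well with 6 mm play all round; loop handle on top. Origin: centre of the spigot's underside; its top face is at z = 22 mm. Seated in the warmer, the origin is 85 mm above the bench. On the rest it stands on its spigot.
- lid_loop (a point): Underside of the middle of the lid's loop handle, 60 mm above the lid's origin, where the hook should bear. The loop stands in the lid's y-z plane: bar 8 mm thick, 80 mm wide overall along y, 64 mm clear width, 38 mm clear height, its top level for 20 mm. The hook passes through along x. Axes as the lid's.
- warmer: Sleeve warmer, fixed: white drum 200 mm across and 95 mm high with an open well 136 mm across; grey control box on its -x side reaching 143 mm from the drum's axis (158 mm with its knob), 73 mm high. Origin: centre of its underside, on the bench.
- rest: Lid rest, fixed: square reddish fire board 200 by 200 mm in a dark steel tray 212 by 212 mm; flat top 20 mm above the bench. Origin: centre of its underside, on the bench.
- stand_fork (a point): Blue fixed lifter stand, base 120 x 100 mm: centre of its fork, at the prongs' top, 130 mm above the bench. Two level prongs along x, 16 mm wide, 8 mm thick, 18 mm apart, from the slot's closed end (x = +18 mm) to their open tips (x = -40 mm); a stop 6 mm high on each tip, x = -39 to -32 mm. The collar rests on the prongs, shank in the slot. Post from x = +40 mm; nothing higher than the stops.
- bin: Bystander: blue open bin 160 by 120 by 70 mm with steel sleeves in it. Origin: centre of its underside.
- jar: Bystander: white jar with a red cap, 68 mm across, 85 mm high. Origin: centre of its underside.
- mallet: Bystander: mallet lying on the bench, 205 mm long, 48 mm high, yellow head 85 mm wide at its +x end. Origin: on the bench below its middle.
There are look-alikes about, which are no part of the job. There is more than one size of the lid; the one meant has the size given above.

How it is judged (in metres and radians):
On the way, in this order (a step that is already met when the one before it is completed fails the run):
1. the lid hangs level from the lifter, clear above the warmer (z of lid in the frame of warmer above 0.1 m and contact force between lifter and lid above 1 N and angle between lid's own z axis and vertical below 0.2 rad and contact force between lid and warmer below 0.1 N), for 0.2 s.
2. the lid stands level in the middle of the lid rest, the lifter off it (horizontal distance between lid and rest below 0.035 m and z of lid in the frame of rest below 0.024 m and angle between lid's own z axis and vertical below 0.05 rad and contact force between lifter and lid below 0.1 N), for 0.3 s.
At the end, for the whole second after the job is handed in: The lid stands at rest on the lid rest, its centre within 35 mm of the rest's centre, level within 0.05 rad; the lifter hangs at rest in the stand, released, collar on the prongs (within 4 mm in height, 20 mm sideways) and upright within 0.12 rad (horizontal distance between lid and rest below 0.035 m and z of lid in the frame of rest between 0.017 and 0.024 m and angle between lid's own z axis and vertical below 0.05 rad and linear speed of each of lid, lifter below 0.02 m/s and horizontal distance between lifter and stand_fork below 0.02 m and z of lifter in the frame of stand_fork between -0.004 and 0.004 m and angle between lifter's own z axis and vertical below 0.12 rad); the robot touches nothing.
It fails at once if the robot itself touches the hot lid or the hot warmer (contact force between any of the fingers, the arm and lid above 0.5 N or contact force between any of the fingers, the arm and warmer above 0.5 N).
It fails at once if the lid is tipped more than 0.26 rad (15 degrees) (angle between lid's own z axis and vertical above 0.26 rad).
It fails at once if the lid is dropped or banged on the rest (more than 25 N) (contact force between lid and rest above 25 N).
It fails at once if the bin, the jar or the mallet is shifted by more than 25 mm or tipped (distance of any of bin, jar, mallet from where it was at the start of the episode above 0.025 m or angle between jar's own z axis and vertical above 0.3 rad).
It also fails if it takes over 72 s, if anything falls off the work surface, if the arm or the gripper's body presses on something with over 40 N, if the wrist force passes 120 N, or if a joint passes its speed limit or range.

## Working session

There is one attempt and no reset: what is moved stays moved. The work goes in short steps, Python scripts to look and compute and a shell command to move; the robot and the scene stay as the last step left them, time stands still between calls to the robot, and variables do not carry over. Pictures are saved under pics/ and viewed, and the job is handed in when it is done.

```bash
ls; mkdir -p pics; cat > h.py <<'E'
import numpy as np, cv2
from cell import manip
from scipy.spatial.transform import Rotation as R
def rot(o):
    o=np.array(o)
    return o if o.shape==(3,3) else R.from_euler('xyz',o).as_matrix()
def ray(p,xy):
    K=np.array(p['intrinsics']);k=p['k1']
    d=np.array([(xy[0]-K[0,2])/K[0,0],(xy[1]-K[1,2])/K[1,1]]);u=d.copy()
    for _ in range(30): u=d/(1+k*(u@u))
    v=rot(p['orientation'])@np.array([u[0],u[1],1]);return np.array(p['origin']),v/np.linalg.norm(v)
def atz(p,xy,z):
    o,v=ray(p,xy);return o+v*(z-o[2])/v[2]
def proj(p,X):
    c=rot(p['orientation']).T@(np.array(X,float)-np.array(p['origin']))
    u=c[:2]/c[2];u=u*(1+p['k1']*(u@u));K=np.array(p['intrinsics']);return np.array([K[0,0]*u[0]+K[0,2],K[1,1]*u[1]+K[1,2]])
def tri(pairs):
    A=np.zeros((3,3));b=np.zeros(3);L=[ray(*q) for q in pairs]
    for o,v in L:
        M=np.eye(3)-np.outer(v,v);A+=M;b+=M@o
    X=np.linalg.solve(A,b);return X,[np.linalg.norm((np.eye(3)-np.outer(v,v))@(X-o)) for o,v in L]
def save(p,n): cv2.imwrite('pics/'+n+'.png',cv2.cvtColor(p['img'],cv2.COLOR_RGB2BGR))
E
python3 - <<'E'
from h import *
s=manip.read_state();print(s)
for c in ['scene','top']:
    p=manip.camera(c);save(p,c+'0');print(c,p['intrinsics'],p['k1'],p['origin'],p['orientation'])
    for t in ['lifter','lid','warmer','rest','stand_fork','bin','jar','mallet']:
        try:
            print(t,'M',[(np.round(m['xy'],0).tolist(),round(m['score'],2),int(m['pixels'].sum())) for m in manip.masks_of(t,p)])
        except Exception as e: print(t,e)
    for t in ['lifter_grip','lifter','lifter_seat','lid','lid_loop','warmer','rest','stand_fork']:
        print(t,'T',[(np.round(m['xy'],1).tolist(),round(m['score'],2)) for m in manip.tip_of(t,p)])
E
```

```text
pics
{'clock': 0.0, 'joints': array([-1.27962774e+00,  3.00493150e-01,  1.52154147e+00,  2.32636486e-05,
        1.32073199e+00, -6.65715171e-02]), 'qd': array([ 0.00154529,  0.0007605 , -0.00027924, -0.00189624, -0.00109969,
        0.00215465]), 'effort': array([-4.16173192e-03, -5.31815994e+01, -3.52737272e+01,  7.07099866e-02,
        2.45191134e-02, -9.99170879e-05]), 'eef_pos': array([ 192.53826544, -514.95316671,  226.89098525]), 'eef_rot': array([-1.57196619e+00,  1.00577851e-04, -2.78385838e+00]), 'wrist_force': array([ 0.60375694, -0.47713768,  1.51384836]), 'moment': array([-0.00802924, -0.03345242, -0.04081394]), 'finger_gap': 93.86136127215377}
scene [[429.33519036   0.         316.70103952]
 [  0.         429.33519036 209.32644911]
 [  0.           0.           1.        ]] -0.11099599535169923 [ 865.42659484 -433.09783389  810.24937508] [-2.4935187   0.01614462  0.62841081]
lifter M [([193.0, 283.0], 0.94, 722), ([321.0, 360.0], 0.39, 1508), ([366.0, 151.0], 0.26, 4922)]
lid M [([285.0, 136.0], 0.95, 988), ([320.0, 209.0], 0.92, 3675), ([200.0, 225.0], 0.88, 1544)]
war
[... 963 characters left out ...]
], 0.65, 324), ([306.0, 201.0], 0.64, 3201)]
warmer M [([313.0, 233.0], 0.58, 3100)]
rest M [([197.0, 229.0], 0.78, 6720)]
stand_fork M [([413.0, 224.0], 0.64, 1684)]
bin M [([243.0, 144.0], 0.78, 3180), ([393.0, 141.0], 0.41, 715)]
jar M [([398.0, 140.0], 0.77, 687), ([242.0, 147.0], 0.41, 3240)]
mallet M [([322.0, 146.0], 0.82, 989), ([397.0, 137.0], 0.26, 753)]
lifter_grip T [([429.6, 212.8], 0.58)]
lifter T [([426.9, 218.5], 0.75)]
lifter_seat T []
lid T [([304.9, 201.5], 0.74), ([363.8, 296.7], 0.61), ([228.7, 312.7], 0.58)]
lid_loop T [([225.0, 310.0], 0.79), ([305.8, 196.8], 0.72), ([364.9, 295.0], 0.65)]
warmer T []
rest T [([195.9, 225.9], 0.65)]
stand_fork T [([426.3, 220.0], 0.9)]
```

View pics/scene0.png

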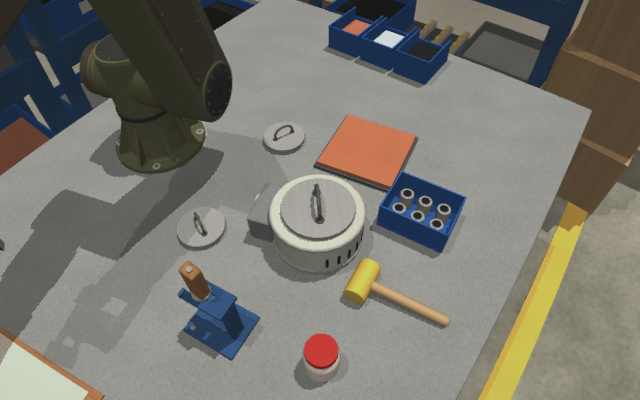

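View pics/top0.png

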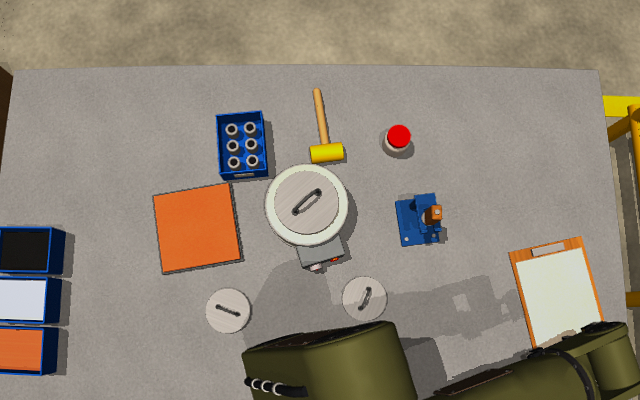

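The scene picture shows the lid on the white warmer at (318,210). Two smaller lids lie on the bench at (283,137) and (200,228). The lifter is at (193,283) in the blue stand, and the rest is at (366,152). Next I'll work out positions.

```bash
cat > m.py <<'E'
from h import *
def blob(p,t,i=0):
    m=manip.masks_of(t,p)[i]['pixels'].astype(np.uint8);return m
E
python3 - <<'E'
from h import *
S=manip.camera('scene');T=manip.camera('top')
print('grip',tri([(S,(193,279)),(T,(429.6,212.8))]))
print('fork',tri([(S,(202.9,292.9)),(T,(426.3,220))]))
print('loop',tri([(S,(315.8,190.2)),(T,(305.8,196.8))]))
print('loopc',atz(T,(305.8,198),147))
for n,p in (('S',S),('T',T)):
    for t,z in (('rest',20),('lid',107)):
        for m in manip.masks_of(t,p):
            if m['score']<.5: continue
            c=max(cv2.findContours(m['pixels'].astype(np.uint8),0,1)[0],key=cv2.contourArea)[:,0,:]
            zs=[z] if t=='rest' else [107,22]
            for zz in zs:
                X=np.array([atz(p,q,zz)[:2] for q in c],np.float32)
                if t=='rest': print(n,t,cv2.minAreaRect(X))
                else: print(n,t,zz,cv2.fitEllipse(X))
# extents of loop in top
for a in [(293,213),(320,190)]: print(atz(T,a,143))
c=T['img'][150:300,250:460];cv2.imwrite('pics/topc.png',cv2.cvtColor(cv2.resize(c,None,fx=3.8,fy=3.8,interpolation=2),4))
c=S['img'][230:380,140:300];cv2.imwrite('pics/scc.png',cv2.cvtColor(cv2.resize(c,None,fx=4,fy=4,interpolation=2),4))
E
```

```text
grip (array([ 494.78661642, -285.21303992,  176.58817412]), [np.float64(4.9335767984215435), np.float64(4.933576798421473)])
fork (array([ 490.99556872, -285.62197003,  116.63872173]), [np.float64(0.862751923201189), np.float64(0.8627519232011814)])
loop (array([ 5.37599971e+02, -1.54269562e-01,  1.56638471e+02]), [np.float64(1.7020464965231534), np.float64(1.7020464965232254)])
loopc [537.97219611   1.13754492 147.        ]
S rest ((496.6886901855469, 270.076171875), (208.34336853027344, 225.42454528808594), 9.396723747253418)
S lid 107 ((377.35601806640625, -179.2352752685547), (96.35025024414062, 100.9652328491211), 69.14167022705078)
S lid 22 ((318.3641662597656, -148.55154418945312), (107.99586486816406, 113.16865539550781), 69.14169311523438)
S lid 107 ((350.0683288574219, 121.40707397460938), (98.86896514892578, 104.60393524169922), 43.65534591674805)
S lid 22 ((287.77825927734375, 188.42869567871094), (110.81900787353516, 117.24714660644531), 43.65534973144531)
T rest ((488.85076904296875, 282.45074462890625), (215.08169555664062, 210.8326873779297), 10.132020950317383)
T lid 107 ((307.6270751953125, -133.87844848632812), (101.15271759033203, 104.2933120727539), 173.41494750976562)
T lid 22 ((308.9356994628906, -142.7864990234375), (108.1466064453125, 111.50434112548828), 173.41490173339844)
T lid 107 ((536.5003662109375, 0.37218236923217773), (151.58456420898438, 153.8990020751953), 90.35527801513672)
T lid 22 ((553.6337280273438, 0.746464729309082), (162.06539916992188, 164.5398712158203), 90.35530090332031)
T lid 107 ((279.7918701171875, 183.24652099609375), (101.23246765136719, 106.63221740722656), 43.83314895629883)
T lid 22 ((279.1759033203125, 196.2650604248047), (108.23186492919922, 114.00496673583984), 43.83313751220703)
[503.16958058  30.92697977 143.        ]
[557.98350025 -32.17256015 143.        ]
```

View pics/topc.png

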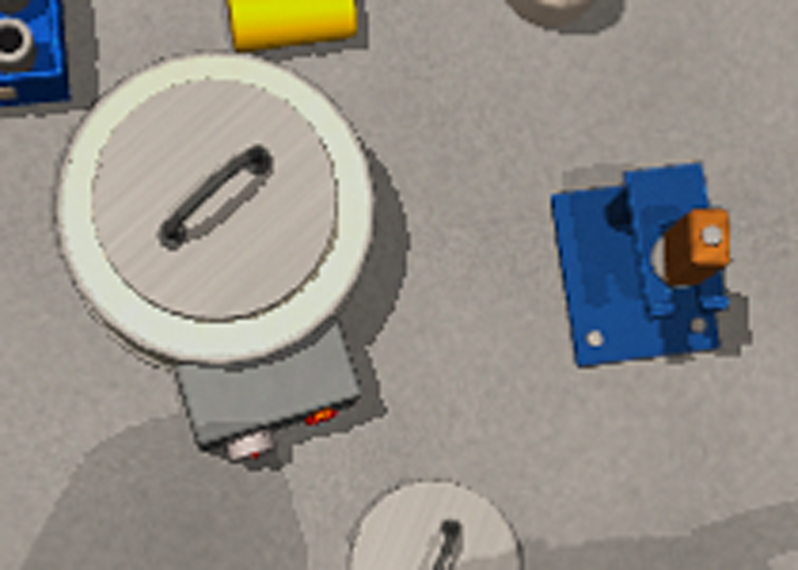

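View pics/scc.png

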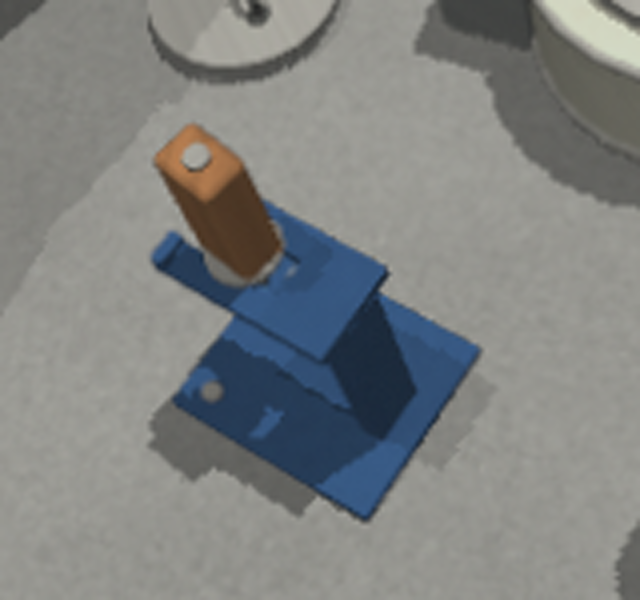

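```bash
cat >> h.py <<'E'
def go(P,yaw,P0=None,yaw0=None):
    s=manip.read_state();Rm=R.from_euler('xyz',s['eef_rot']).as_matrix();p=np.array(s['eef_pos'])
    d=Rm.T@(np.array(P)-p)
    Rt=(R.from_euler('z',yaw,degrees=True)*R.from_euler('x',-90,degrees=True)).as_matrix()
    w=R.from_matrix(Rm.T@Rt).as_rotvec(degrees=True)
    print('shift',d.round(1),'turn',w.round(2),'norm',np.linalg.norm(d).round(1))
E
python3 - <<'E'
from h import *
go((440,-290,340),-173)
E
```

```text
shift [-310.6 -112.5 -124.2] turn [ 0.  13.5 -0. ] norm 352.9
```

```bash
python3 -m jog '[-10,-20,-4,0,0,0,-40,-50,-16,0,2,0,-75,-75,-30,0,4,0,-110,-95,-45,0,6,0,-145,-112,-58,0,8,0,-180,-112,-72,0,10,0,-215,-112,-86,0,12,0,-250,-112,-100,0,13.5,0,-285,-112,-114,0,13.5,0,-310,-112,-124,0,13.5,0]' 60 && python3 - <<'E'
from h import *
s=manip.read_state();print(s['joints'].round(2),s['eef_pos'],s['eef_rot'])
W=manip.camera('wrist');save(W,'w1');print(W['origin'],W['orientation'],W['intrinsics'])
T=manip.camera('top');save(T,'t1')
for t in ['lifter_grip','lifter','lifter_seat','stand_fork']:
    print(t,[(np.round(m['xy'],1).tolist(),round(m['score'],2)) for m in manip.tip_of(t,W)])
E
```

```text
clock: 2.83
eef_pos: [441.3, -288.2, 339.6]
eef_rot: [-1.571, 0.0, -3.018]
wrist_force: [-0.4, -0.1, 1.1]
finger_gap: 60.2
[-0.65  0.19  1.4   0.    1.55  0.8 ] [ 441.2622452  -288.2068217   339.59831868] [-1.57079813e+00  4.23320973e-04 -3.01827567e+00]
[ 514.48161637 -279.99429945  497.32326536] [ 2.88379106e+00 -2.73019444e-06 -1.44912952e+00] [[313.37536106   0.         319.52629327]
 [  0.         313.37536106 203.76490071]
 [  0.           0.           1.        ]]
lifter_grip [([329.4, 139.7], 0.92)]
lifter [([326.2, 138.5], 0.72)]
lifter_seat [([322.2, 134.6], 0.87)]
stand_fork [([326.7, 131.7], 0.77)]
```

View pics/w1.png

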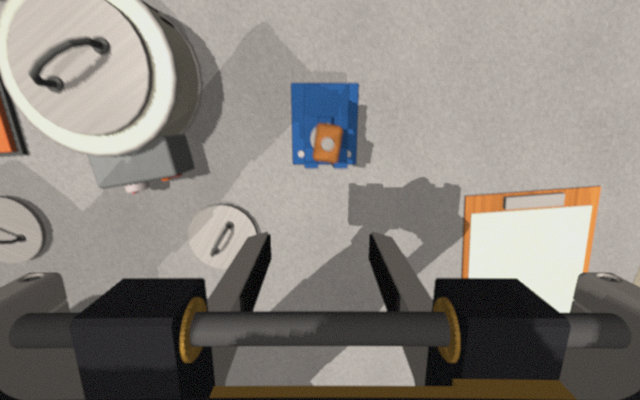

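The wrist view shows the stand at (325,125) with the lifter grip at (327,143). I'll zoom in and measure its yaw and centre.

```bash
python3 - <<'E'
from h import *
W=manip.camera('wrist')
c=W['img'][70:180,270:380];cv2.imwrite('pics/w1c.png',cv2.cvtColor(cv2.resize(c,None,fx=5.4,fy=5.4,interpolation=2),4))
T=manip.camera('top')
c=T['img'][180:260,380:460];cv2.imwrite('pics/t1c.png',cv2.cvtColor(cv2.resize(c,None,fx=7,fy=7,interpolation=2),4))
E
```

```text
(no output)
```

View pics/w1c.png

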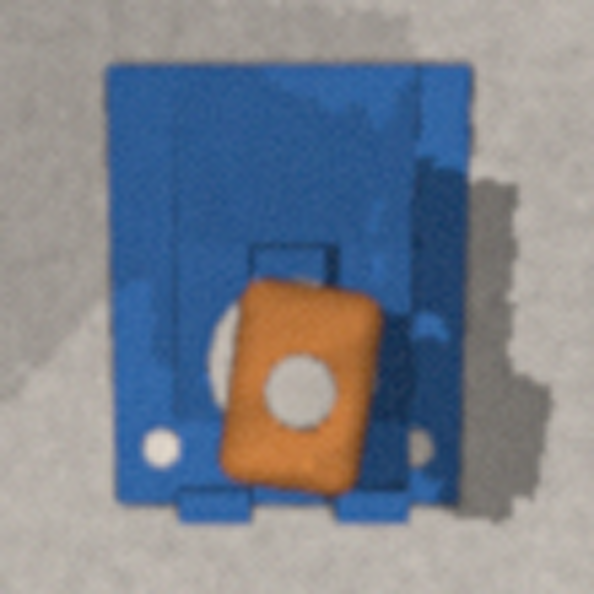

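View pics/t1c.png

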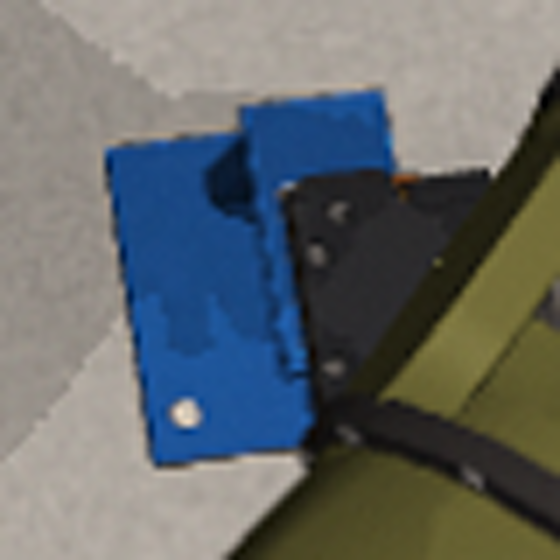

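```bash
python3 - <<'E'
from h import *
W=manip.camera('wrist')
f=lambda a,z: atz(W,(270+(a[0]-2)/5.4,70+(a[1]-2)/5.4),z)
g=[f(a,213) for a in [(222,482),(350,497),(383,296),(246,280)]]
print('grip corners',np.round(g,1),np.mean(g,0)); a=lambda u,v:np.degrees(np.arctan2((v-u)[1],(v-u)[0])).round(1)
print(a(g[0],g[3]),a(g[1],g[2]),a(g[1],g[0])-90,a(g[2],g[3])-90,'screw',f((300,391),214))
# stand: slot end at z130, stops outer tips, base
e=(f((250,243),130)+f((330,243),130))/2
tl,tr=f((180,520),130),f((408,522),130);print('slotend',e,'tips',tl,tr,np.linalg.norm(tl-tr), 'ax',a((tl+tr)/2,e),a(tr,tl)-90,'len',np.linalg.norm((tl+tr)/2-e))
b=[f(q,8) for q in [(108,66),(472,66),(460,505),(116,503)]]
print('base',np.round(b,1),a(b[2],b[1]),a(b[3],b[0]),a(b[1],b[0])-90)
m=(tl+tr)/2;u=(e-m)/np.linalg.norm(e-m);print('fork', m+40*u, e-18*u)
E
```

```text
grip corners [[ 478.3 -279.3  213. ]
 [ 478.4 -300.9  213. ]
 [ 511.4 -302.   213. ]
 [ 511.2 -279.6  213. ]] [ 494.81652404 -290.43846461  213.        ]
-0.4 -1.8 0.20000000000000284 0.4000000000000057 screw [ 494.77034666 -290.40912545  214.        ]
slotend [ 519.41098008 -286.72976034  130.        ] tips [ 459.1808404  -270.02976795  130.        ] [ 464.63162515 -319.31574612  130.        ] 49.586476973061174 ax 7.9 6.299999999999997 len 58.05072918462934
base [[ 561.5 -233.4    8. ]
 [ 573.2 -331.2    8. ]
 [ 455.5 -345.5    8. ]
 [ 444.3 -246.8    8. ]] 7.0 6.5 6.799999999999997
fork [ 501.5300226  -289.19961532  130.        ] [ 501.58027466 -289.19267412  130.        ]
```

```bash
python3 - <<'E'
from h import *
go((494.8,-290.4,250),179.7)
T=manip.camera('top')
E
```

```text
shift [-55.6  89.6   5.9] turn [-0.01  7.22 -0.  ] norm 105.6
```

```bash
python3 -m jog '[-12,5,1,0,1,0,-28,15,3,0,3,0,-44,35,5,0,5,0,-53,55,6,0,7,0,-55.6,75,5.9,0,7.2,0,-55.6,86,5.9,0,7.2,0,-55.6,89.6,5.9,0,7.2,0,-55.6,89.6,5.9,0,7.2,0]' 60 && python3 - <<'E'
from h import *
s=manip.read_state();print(s['joints'].round(2),s['eef_pos'],s['eef_rot'])
W=manip.camera('wrist');save(W,'w2')
E
```

```text
clock: 4.0
eef_pos: [495.0, -289.8, 249.7]
eef_rot: [-1.571, -0.001, 3.138]
wrist_force: [-0.2, -0.0, 0.3]
finger_gap: 60.4
[-0.59  0.34  1.42 -0.    1.39  0.98] [ 494.99079489 -289.77957378  249.66504571] [-1.57119898e+00 -6.87771100e-04  3.13789645e+00]
```

View pics/w2.png

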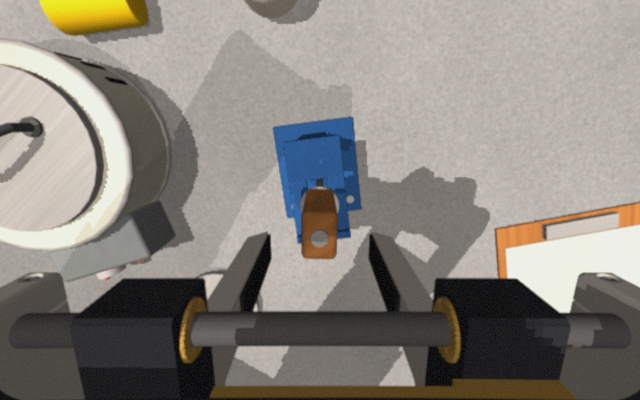

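The grip is square to the fingers and centred between them at (320,238), so I'll descend and grip.

```bash
python3 -m jog '[0,8,0,0,0,0,0,25,0,0,0,0,0,45,0,0,0,0,0,60,0,0,0,0,0,70,0,0,0,0,0,72.7,0,0,0,0,0,72.7,0,0,0,0]' 60 && python3 -m jog '[0,0,0,0,0,0,0,0,0,0,0,0,0,0,0,0,0,0,0,0,0,0,0,0,0,0,0,0,0,0,0,0,0,0,0,0]' 15 45 && python3 - <<'E'
from h import *
s=manip.read_state();print(s['joints'].round(2),s['eef_pos'],s['eef_rot'],s['finger_gap'])
W=manip.camera('wrist');save(W,'w3')
E
```

```text
clock: 4.63
eef_pos: [495.4, -289.6, 177.2]
eef_rot: [-1.571, -0.0, 3.138]
wrist_force: [0.8, -0.3, 0.3]
finger_gap: 59.9
clock: 5.13
eef_pos: [495.5, -289.5, 177.3]
eef_rot: [-1.571, 0.0, 3.138]
wrist_force: [-0.7, -1.4, -0.7]
finger_gap: 24.0
[-0.59  0.4   1.51 -0.    1.23  0.98] [ 495.47688435 -289.50634499  177.30588819] [-1.57071836e+00  1.16329911e-04  3.13819162e+00] 24.018771048861463
```

View pics/w3.png

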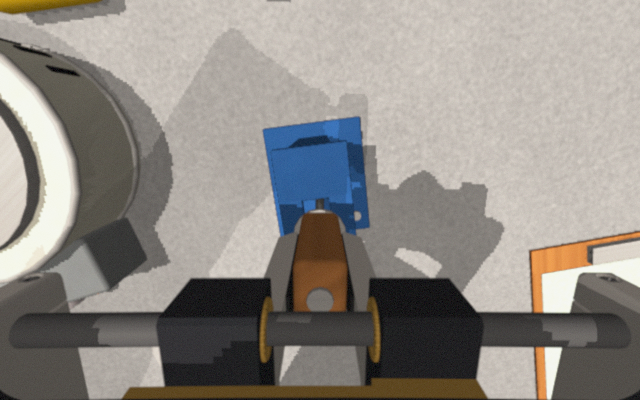

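Gripped at 24.0 mm. I'll lift it 11 mm, slide it out past the stops and raise it.

```bash
python3 -m jog '[0,-3,0,0,0,0,0,-8,0,0,0,0,0,-12,0,0,0,0,5,-12,0.6,0,0,0,18,-12,2.2,0,0,0,36,-12,4.3,0,0,0,54,-12,6.5,0,0,0,66,-14,7.9,0,0,0,72,-22,8.5,0,0,0,74,-40,8.5,0,0,0]' && python3 - <<'E'
from h import *
s=manip.read_state();print(s['joints'].round(2),s['eef_pos'],s['eef_rot'],s['finger_gap'])
S=manip.camera('scene');save(S,'s4')
go((470,-60,300),-139)
E
```

```text
clock: 6.02
eef_pos: [420.1, -297.6, 216.6]
eef_rot: [-1.573, -0.002, 3.137]
wrist_force: [0.0, 0.1, -2.1]
finger_gap: 24.0
[-0.69  0.23  1.63  0.    1.28  0.89] [ 420.11288843 -297.56189005  216.56923467] [-1.57259197e+00 -2.14876488e-03  3.13723361e+00] 23.963597477221
shift [ -47.7  -79.  -238.5] turn [ -0.19 -41.24  -0.11] norm 255.7
```

View pics/s4.png

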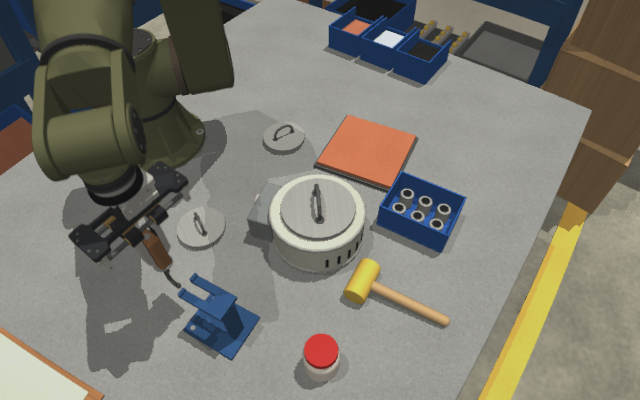

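```bash
python3 - <<'E'
from h import *
go((480,-49,310),-139)
E
python3 -m jog '[-4,-20,-8,0,-2,0,-10,-45,-28,0,-6,0,-18,-70,-55,0,-11,0,-26,-88,-85,0,-17,0,-34,-93,-115,0,-23,0,-42,-93,-145,0,-29,0,-50,-93,-178,0,-35,0,-56,-93,-210,0,-40,0,-60,-93,-235,0,-41.2,0,-60,-93,-248,0,-41.2,0]' && python3 - <<'E'
from h import *
s=manip.read_state();print(s['joints'].round(2),s['eef_pos'],s['eef_rot'],s['finger_gap'])
W=manip.camera('wrist');save(W,'w5')
T=manip.camera('top');save(T,'t5');S=manip.camera('scene');save(S,'s5')
for n,p in (('W',W),('T',T),('S',S)):
  for t in ['lid_loop','lifter_seat','lid','lifter']:
    print(n,t,[(np.round(m['xy'],1).tolist(),round(m['score'],2)) for m in manip.tip_of(t,p)])
E
```

```text
shift [ -57.7  -89.  -249.5] turn [ -0.19 -41.24  -0.11] norm 271.1
clock: 6.9
eef_pos: [482.9, -47.2, 310.5]
eef_rot: [-1.57, 0.001, -2.422]
wrist_force: [-0.2, 0.3, -1.3]
finger_gap: 23.5
[-0.17  0.1   1.57  0.    1.47  0.68] [482.92731906 -47.24018456 310.54670288] [-1.57037489e+00  9.72657823e-04 -2.42195282e+00] 23.486030832502045
W lid_loop [([82.4, 173.4], 0.86), ([323.2, 121.8], 0.58)]
W lifter_seat [([316.1, 203.0], 0.84)]
W lid [([321.6, 124.9], 0.96), ([106.0, 164.9], 0.58)]
W lifter [([320.7, 232.2], 0.8)]
T lid_loop [([309.3, 198.2], 0.97), ([362.5, 293.2], 0.88), ([222.7, 313.0], 0.85)]
T lifter_seat [([306.4, 203.4], 0.51)]
T lid [([307.0, 204.0], 0.94), ([360.6, 298.6], 0.91), ([226.6, 312.3], 0.66)]
T lifter []
S lid_loop [([314.6, 191.6], 0.89), ([279.7, 126.7], 0.86), ([199.1, 219.3], 0.83), ([322.5, 366.9], 0.28)]
S lifter_seat [([276.6, 186.4], 0.58)]
S lid [([283.8, 137.5], 0.87), ([200.0, 229.5], 0.84), ([321.5, 211.1], 0.67)]
S lifter [([274.8, 154.5], 0.67), ([271.1, 138.0], 0.42)]
```

View pics/w5.png

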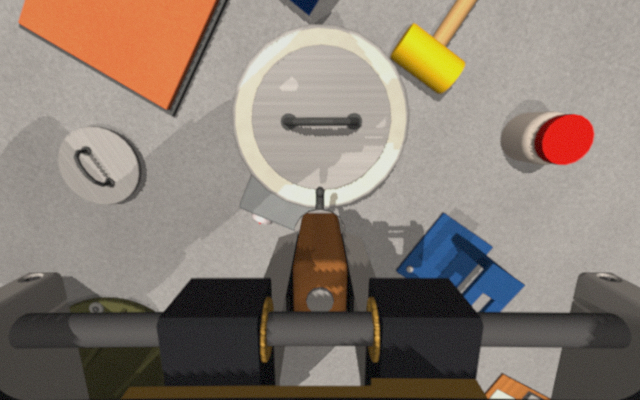

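View pics/s5.png

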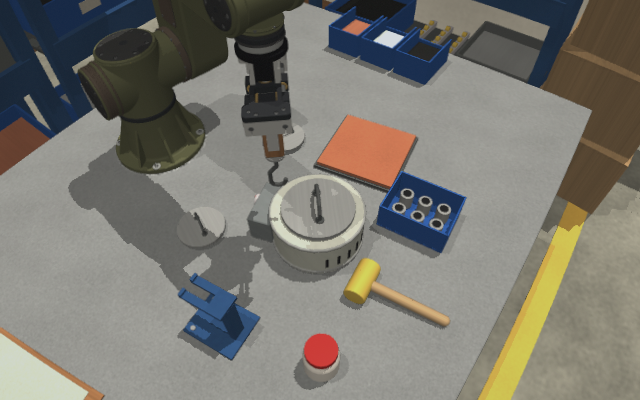

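```bash
python3 - <<'E'
from h import *
s=manip.read_state();print(s['eef_pos'])
W=manip.camera('wrist')
for m in manip.masks_of('lid',W):
    c=max(cv2.findContours(m['pixels'].astype(np.uint8),0,1)[0],key=cv2.contourArea)[:,0,:]
    print(m['score'],cv2.fitEllipse(np.array([atz(W,q,107)[:2] for q in c],np.float32)))
crop=W['img'][85:225,250:390];cv2.imwrite('pics/w5c.png',cv2.cvtColor(cv2.resize(crop,None,fx=5,fy=5,interpolation=2),4))
g=W['img'].max(2).astype(int); m=np.zeros_like(g,bool); m[110:132,278:366]=g[110:132,278:366]<75
ys,xs=np.nonzero(m);print(xs.min(),xs.max(),ys.min(),ys.max(),m.sum())
mid=m&(np.abs(np.arange(640)-322)<15)[None]
ys,xs=np.nonzero(mid);print('bar mid',xs.mean(),ys.mean(),np.polyfit(xs,ys,1),ys.min(),ys.max())
A,B=atz(W,(288,121.5),118),atz(W,(356,121.5),118)
print(A,B,np.linalg.norm(A-B),np.degrees(np.arctan2(*(A-B)[:2][::-1])))
C=atz(W,(322,ys.mean()),149);print('barmid',C)
u=np.array([np.cos(np.radians(41.2)),np.sin(np.radians(41.2))]);print('rel tcp', (C[:2]-s['eef_pos'][:2])@u,(C[:2]-s['eef_pos'][:2])@np.array([-u[1],u[0]]))
for z in (185,187): print('seat in image', atz(W,(320,190),z))
print(proj(W,[s['eef_pos'][0],s['eef_pos'][1],187]))
E
```

```text
[482.29227991 -50.10548863 310.14081919]
0.74 ((539.6786499023438, -1.121102213859558), (153.21087646484375, 153.7250518798828), 159.74949645996094)
0.69 ((335.3468933105469, 155.53126525878906), (88.48486328125, 93.03193664550781), 51.30162048339844)
282 358 115 127 335
bar mid 322.1896551724138 121.41379310344827 [-1.63606526e-02  1.26685026e+02] 120 122
[515.22533486  22.8010126  118.        ] [563.2183394  -32.62499368 118.        ] 73.31691931376145 130.88906748890008
barmid [539.17930556  -4.61198402 149.        ]
rel tcp 72.76873821470123 -3.2408930847917645
seat in image [491.70409726 -43.06227489 185.        ]
seat in image [492.03067767 -42.77384908 187.        ]
[319.09544623 202.84132535]
```

View pics/w5c.png

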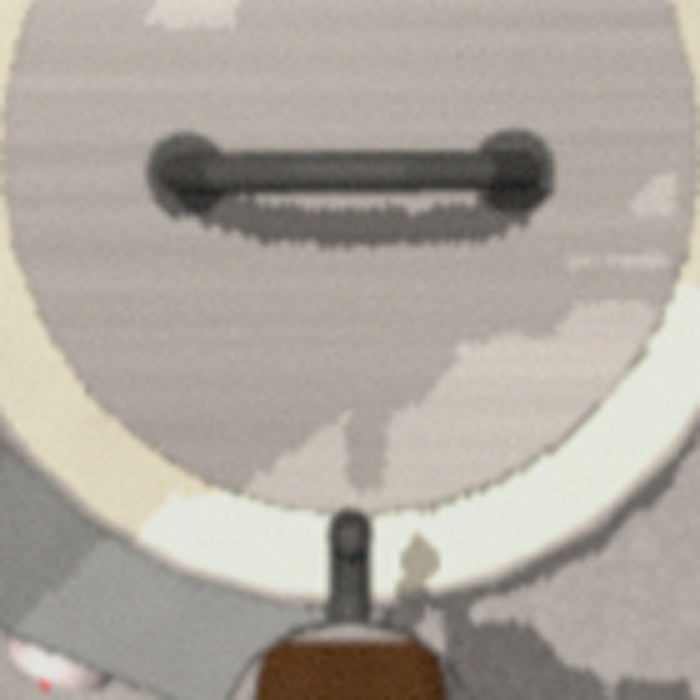

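```bash
python3 - <<'E'
from h import *
s=manip.read_state();print(s['eef_pos'],np.degrees(s['eef_rot']))
W=manip.camera('wrist')
C=atz(W,(320,119.2),149);print('bar',C)
th=s['eef_rot'][2]+np.pi;u=np.array([np.cos(th),np.sin(th)]);v=np.array([-u[1],u[0]])
d=C[:2]-s['eef_pos'][:2];print(d@u,d@v)
q=s['eef_pos'][:2]+14*u;print('lip pred',proj(W,[*q,s['eef_pos'][2]-123.3+14]))
A,B=atz(W,(287,119.8),112),atz(W,(353,119.6),112);print(np.degrees(np.arctan2(*(A-B)[:2][::-1]))-90)
E
```

```text
[482.30169548 -50.01106747 310.16038274] [-8.99994372e+01  3.42375069e-03 -1.39002804e+02]
bar [539.47298491  -1.6536078  149.        ]
74.87311731364181 -1.0082381303301702
lip pred [319.05148985 191.3176476 ]
41.06974327137635
```

The loop is 75 mm ahead of the hook and laterally aligned. I'll move forward 27 mm and descend 63.5 mm so the seat is at about 123 mm.

```bash
python3 -m jog '[-6,3,0,0,0,0,-16,14,0,0,0,0,-24,30,0,0,0,0,-27,45,0,0,0,0,-27,57,0,0,0,0,-27,62,0,0,0,0,-27,63.5,0,0,0,0,-27,63.5,0,0,0,0]' && python3 - <<'E'
from h import *
s=manip.read_state();print(s['eef_pos'],s['wrist_force'])
W=manip.camera('wrist');save(W,'w6');S=manip.camera('scene')
crop=S['img'][130:270,220:390];cv2.imwrite('pics/s6c.png',cv2.cvtColor(cv2.resize(crop,None,fx=4,fy=4,interpolation=2),4))
crop=W['img'][30:220,220:420];cv2.imwrite('pics/w6c.png',cv2.cvtColor(cv2.resize(crop,None,fx=3,fy=3,interpolation=2),4))
E
```

```text
clock: 8.47
eef_pos: [502.8, -32.0, 246.3]
eef_rot: [-1.571, -0.0, -2.426]
wrist_force: [-0.0, -0.0, -1.5]
finger_gap: 24.0
[502.8076038  -32.01948289 246.33836265] [-0.04399353 -0.00997469 -1.50145625]
```

View pics/s6c.png

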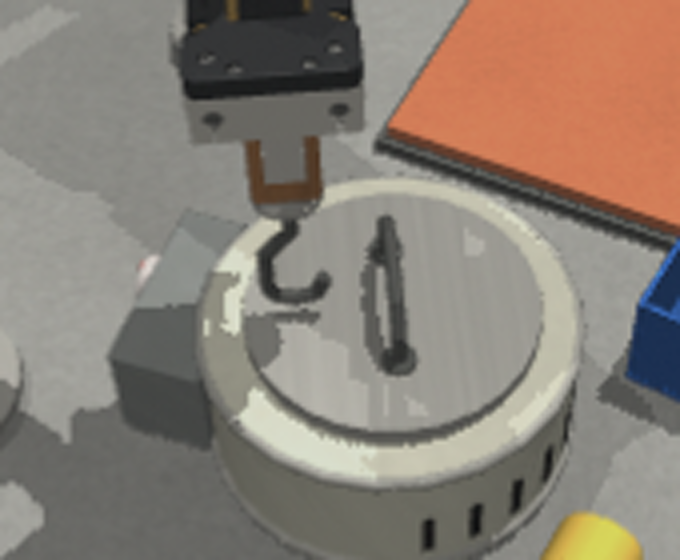

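View pics/w6c.png

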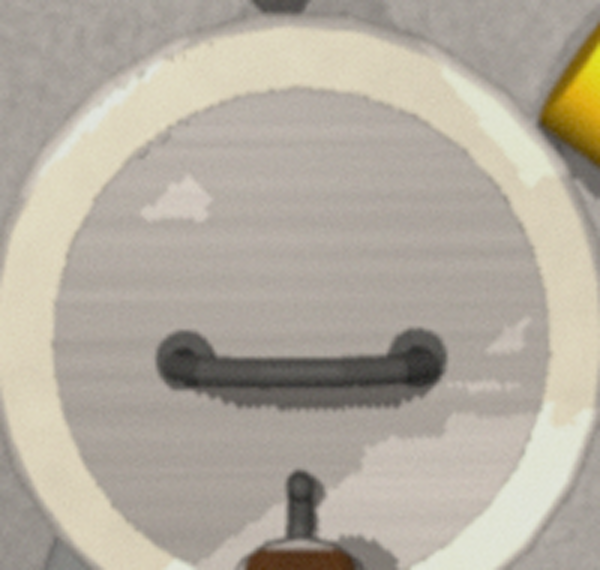

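Hook lip at (300,485) in the crop and loop centre at (301,370) are in line. Moving forward 48 mm.

```bash
python3 -m jog '[-5,0,0,0,0,0,-14,0,0,0,0,0,-24,0,0,0,0,0,-34,0,0,0,0,0,-43,0,0,0,0,0,-47,0,0,0,0,0,-48,0,0,0,0,0,-48,0,0,0,0,0]' && python3 - <<'E'
from h import *
s=manip.read_state();print(s['eef_pos'],s['wrist_force'])
W=manip.camera('wrist');S=manip.camera('scene')
crop=S['img'][130:270,220:390];cv2.imwrite('pics/s7c.png',cv2.cvtColor(cv2.resize(crop,None,fx=4,fy=4,interpolation=2),4))
crop=W['img'][50:240,220:420];cv2.imwrite('pics/w7c.png',cv2.cvtColor(cv2.resize(crop,None,fx=3,fy=3,interpolation=2),4))
E
```

```text
clock: 9.23
eef_pos: [539.0, -0.5, 246.4]
eef_rot: [-1.571, -0.0, -2.426]
wrist_force: [0.0, 0.3, -1.1]
finger_gap: 24.1
[ 5.39007645e+02 -5.10098237e-01  2.46418539e+02] [ 0.04121314  0.3292208  -1.10969927]
```

View pics/s7c.png

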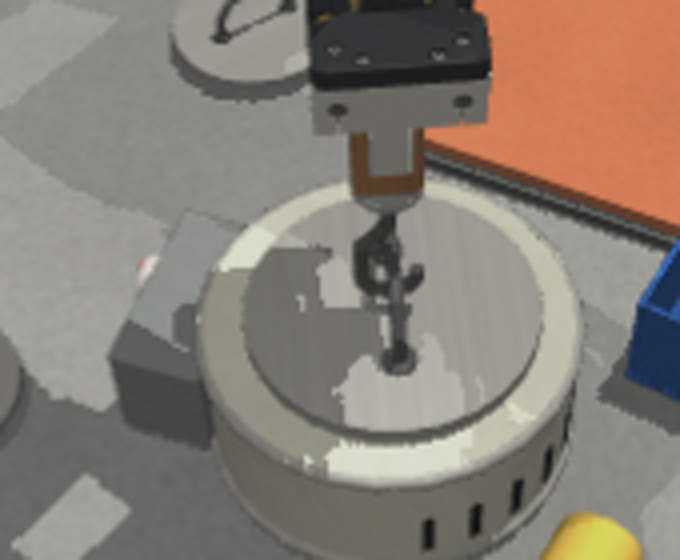

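View pics/w7c.png

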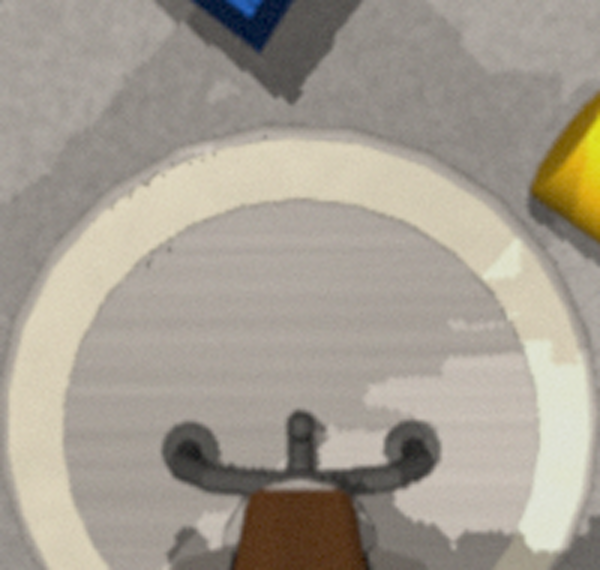

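The hook is through the loop with the lip past the bar and centred at column 300. Raising slowly.

```bash
python3 -m jog '[0,-4,0,0,0,0,0,-10,0,0,0,0,0,-16,0,0,0,0,0,-20,0,0,0,0,0,-22,0,0,0,0,0,-24,0,0,0,0,0,-26,0,0,0,0,0,-29,0,0,0,0,0,-32,0,0,0,0,0,-35,0,0,0,0]' - 55 && python3 - <<'E'
from h import *
S=manip.camera('scene')
crop=S['img'][110:270,220:390];cv2.imwrite('pics/s8c.png',cv2.cvtColor(cv2.resize(crop,None,fx=3.5,fy=3.5,interpolation=2),4))
E
```

```text
clock: 10.17
eef_pos: [538.8, -0.8, 281.7]
eef_rot: [-1.571, -0.0, -2.426]
wrist_force: [-0.1, 1.0, -7.7]
finger_gap: 23.9
```

View pics/s8c.png

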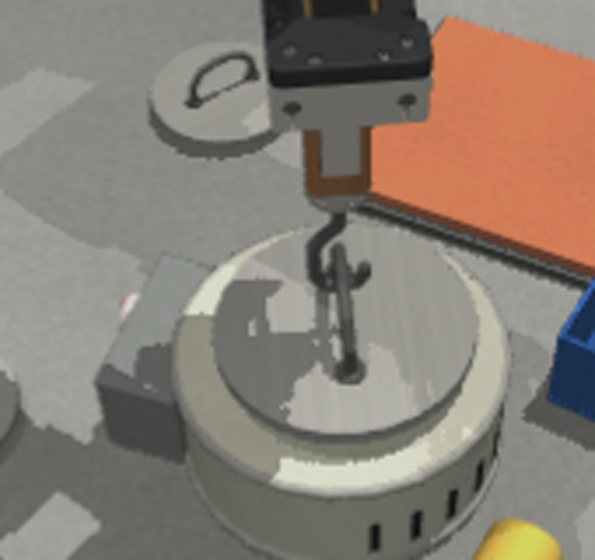

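The lid hangs level. I'll raise it further and measure the rest from the orange board.

```bash
python3 -m jog '[0,-3,0,0,0,0,0,-8,0,0,0,0,0,-14,0,0,0,0,0,-20,0,0,0,0,0,-27,0,0,0,0,0,-34,0,0,0,0,0,-40,0,0,0,0,0,-45,0,0,0,0,0,-47,0,0,0,0,0,-48,0,0,0,0]' && python3 - <<'E'
from h import *
print(manip.read_state()['joints'].round(2))
W=manip.camera('wrist');save(W,'w9');T=manip.camera('top');S=manip.camera('scene');save(S,'s9')
for n,p in (('T',T),('S',S),('W',W)):
    h=cv2.cvtColor(p['img'],cv2.COLOR_RGB2HSV);m=cv2.inRange(h,(3,110,120),(18,255,255))
    for c in sorted(cv2.findContours(m,0,1)[0],key=cv2.contourArea)[::-1][:2]:
        c=cv2.convexHull(c)[:,0,:];X=np.array([atz(p,q,20)[:2] for q in c],np.float32);print(n,cv2.minAreaRect(X))
print([(np.round(m['xy'],1).tolist(),m['score'],atz(W,m['xy'],0)) for m in manip.tip_of('rest',W)])
E
```

```text
clock: 11.05
eef_pos: [539.0, -0.8, 330.0]
eef_rot: [-1.57, 0.0, -2.426]
wrist_force: [0.0, 0.2, -8.3]
finger_gap: 24.1
[-0.07  0.22  1.39  0.    1.54  0.79]
T ((297.9663391113281, -650.7415771484375), (297.36529541015625, 208.70338439941406), 11.463414192199707)
T ((489.8249206542969, 284.368408203125), (201.25733947753906, 201.00509643554688), 10.145590782165527)
S ((493.41070556640625, 281.7802429199219), (199.74903869628906, 198.68304443359375), 9.954178810119629)
S ((293.673828125, -566.62646484375), (292.4852600097656, 23.634613037109375), 11.447660446166992)
W ((492.8253173828125, 282.2148132324219), (200.1592254638672, 199.73764038085938), 10.115132331848145)
W ((784.42578125, -33.33673095703125), (145.4205780029297, 7.625176429748535), 8.836578369140625)
[([146.9, 64.2], 0.9, array([4.91853486e+02, 2.83570457e+02, 5.68434189e-14])), ([318.4, 201.5], 0.5, array([499.1053268 , -33.71935286,   0.        ]))]
```

View pics/s9.png

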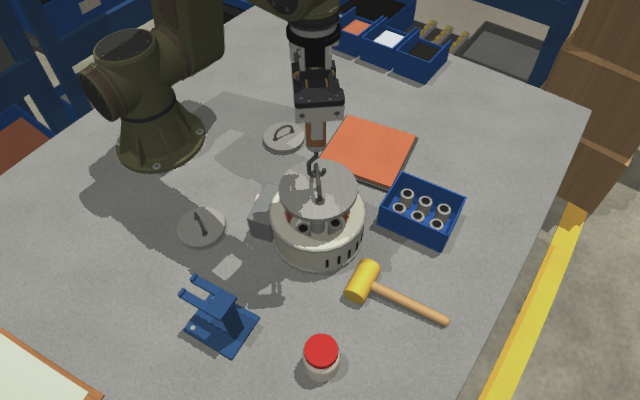

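View pics/w9.png

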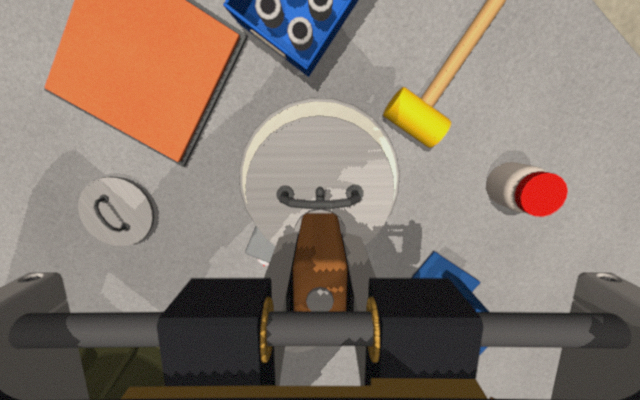

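The lid hangs level and the rest centre is about (492.5, 283). Working out the carry.

```bash
python3 - <<'E'
from h import *
go((492.5,283,330),-139)
E
```

```text
shift [-151.2   -0.7 -244.6] turn [ 0.03 -0.    0.02] norm 287.5
```

```bash
python3 -m jog '[-0.7,0,-1.1,0,0,0,-2.5,0,-4,0,0,0,-5,0,-8.1,0,0,0,-9,0,-14.6,0,0,0,-13,0,-21,0,0,0,-18,0,-29.1,0,0,0,-23.5,0,-38,0,0,0,-29,0,-46.9,0,0,0,-34.5,0,-55.8,0,0,0,-40,0,-64.7,0,0,0]' && python3 -m jog '[-5.5,0,-8.9,0,0,0,-11.5,0,-18.6,0,0,0,-18,0,-29.1,0,0,0,-25,0,-40.4,0,0,0,-32,0,-51.8,0,0,0,-39,0,-63.1,0,0,0,-46,0,-74.4,0,0,0,-52.5,0,-84.9,0,0,0,-58.5,0,-94.6,0,0,0,-64,0,-103.5,0,0,0]' && python3 -m jog '[-5.5,0,-8.9,0,0,0,-11,0,-17.8,0,0,0,-16.5,0,-26.7,0,0,0,-22,0,-35.6,0,0,0,-27.5,0,-44.5,0,0,0,-32.5,0,-52.6,0,0,0,-37,0,-59.9,0,0,0,-41,0,-66.3,0,0,0,-44,0,-71.2,0,0,0,-46,0,-74.4,0,0,0]' && python3 -m jog '[-1,0,-1.7,0,0,0,-1.2,0,-2,0,0,0,-1.2,0,-2,0,0,0,-1.2,0,-2,0,0,0]' && python3 - <<'E'
from h import *
s=manip.read_state();print(s['joints'].round(2),s['eef_pos'],s['wrist_force']);go((492.5,283,330),-139)
W=manip.camera('wrist');save(W,'w10');S=manip.camera('scene');save(S,'s10');T=manip.camera('top');save(T,'t10')
E
```

```text
clock: 12.08
eef_pos: [526.4, 75.5, 329.7]
eef_rot: [-1.571, 0.0, -2.426]
wrist_force: [0.4, 0.5, -7.9]
finger_gap: 23.7
clock: 12.92
eef_pos: [506.8, 195.6, 329.6]
eef_rot: [-1.571, -0.0, -2.426]
wrist_force: [-0.0, -0.3, -8.8]
finger_gap: 23.4
clock: 13.75
eef_pos: [492.8, 281.4, 329.6]
eef_rot: [-1.571, -0.0, -2.426]
wrist_force: [0.2, -0.5, -8.3]
finger_gap: 23.6
clock: 14.08
eef_pos: [492.6, 282.7, 329.7]
eef_rot: [-1.571, -0.0, -2.426]
wrist_force: [1.0, 0.3, -8.8]
finger_gap: 23.9
[ 0.46  0.29  1.3  -0.    1.55  1.31] [492.63806021 282.71082786 329.67756635] [ 1.04439918  0.30663945 -8.8020435 ]
shift [-0.1 -0.3 -0.3] turn [-0.01 -0.02  0.  ] norm 0.5
```

View pics/s10.png

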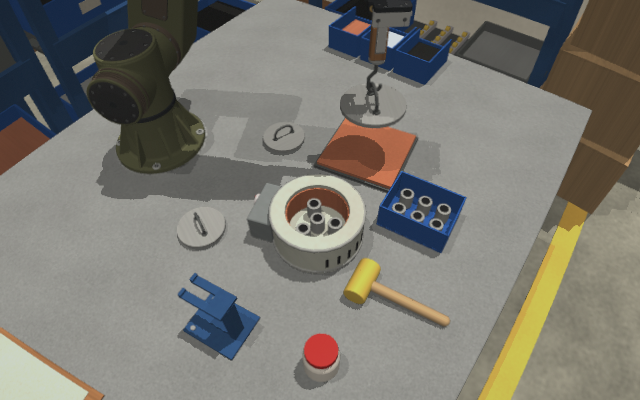

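View pics/w10.png

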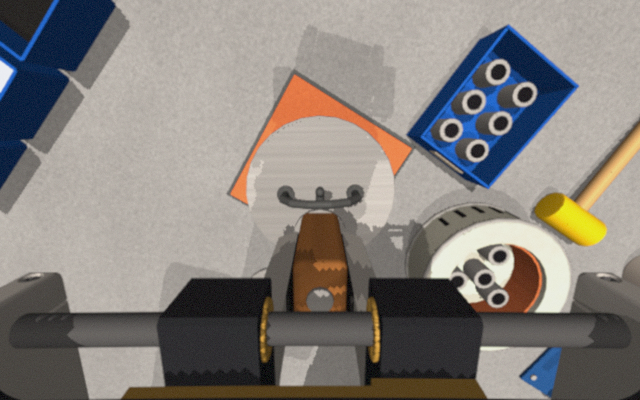

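The lid is level over the rest centre. Descending.

```bash
python3 -m jog '[0,2,0,0,0,0,0,6,0,0,0,0,0,12,0,0,0,0,0,20,0,0,0,0,0,29,0,0,0,0,0,39,0,0,0,0,0,49,0,0,0,0,0,59,0,0,0,0,0,68,0,0,0,0,0,76,0,0,0,0]' && python3 -m jog '[0,7,0,0,0,0,0,14,0,0,0,0,0,20,0,0,0,0,0,26,0,0,0,0,0,31,0,0,0,0,0,35,0,0,0,0,0,38,0,0,0,0,0,40,0,0,0,0,0,41,0,0,0,0,0,42,0,0,0,0]' && python3 - <<'E'
from h import *
W=manip.camera('wrist');save(W,'w11');S=manip.camera('scene')
crop=S['img'][50:200,280:450];cv2.imwrite('pics/s11c.png',cv2.cvtColor(cv2.resize(crop,None,fx=4,fy=4,interpolation=2),4))
E
```

```text
clock: 15.07
eef_pos: [492.4, 283.0, 252.4]
eef_rot: [-1.571, -0.001, -2.426]
wrist_force: [0.1, 0.4, -8.2]
finger_gap: 23.8
clock: 15.9
eef_pos: [492.6, 283.1, 211.7]
eef_rot: [-1.571, 0.0, -2.426]
wrist_force: [0.0, 0.0, -8.5]
finger_gap: 23.8
```

View pics/s11c.png

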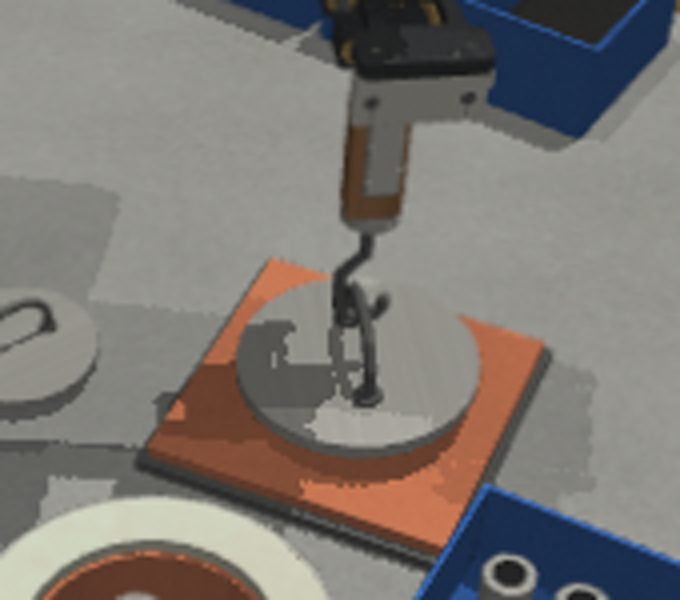

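View pics/w11.png

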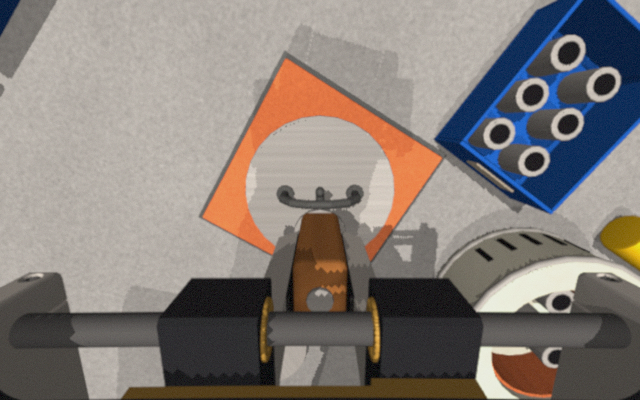

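```bash
python3 -m jog '[0,1,0,0,0,0,0,2,0,0,0,0,0,3,0,0,0,0,0,4,0,0,0,0,0,5,0,0,0,0,0,6,0,0,0,0,0,7,0,0,0,0,0,8,0,0,0,0,0,9,0,0,0,0,0,10,0,0,0,0]' && python3 -m jog '[0,1,0,0,0,0,0,2,0,0,0,0,0,3,0,0,0,0,0,4,0,0,0,0,0,5,0,0,0,0,0,6,0,0,0,0,0,7,0,0,0,0]'
```

```text
clock: 16.83
eef_pos: [492.9, 283.2, 202.3]
eef_rot: [-1.57, 0.002, -2.426]
wrist_force: [0.4, 0.3, -1.8]
finger_gap: 23.9
clock: 17.42
eef_pos: [492.5, 283.0, 194.6]
eef_rot: [-1.571, 0.0, -2.426]
wrist_force: [0.1, -0.5, -0.8]
finger_gap: 23.6
```

Load gone (force -8.5 to about -1 N). Lowering to mid-clearance (TCP z about 181).

```bash
python3 -m jog '[0,2,0,0,0,0,0,5,0,0,0,0,0,8,0,0,0,0,0,11,0,0,0,0,0,13,0,0,0,0,0,13.5,0,0,0,0,0,13.5,0,0,0,0]'  && python3 - <<'E'
from h import *
S=manip.camera('scene')
crop=S['img'][50:200,280:450];cv2.imwrite('pics/s12c.png',cv2.cvtColor(cv2.resize(crop,None,fx=4,fy=4,interpolation=2),4))
E
```

```text
clock: 18.0
eef_pos: [492.5, 283.0, 180.9]
eef_rot: [-1.571, -0.0, -2.426]
wrist_force: [-0.1, -0.9, -2.1]
finger_gap: 23.5
```

View pics/s12c.png

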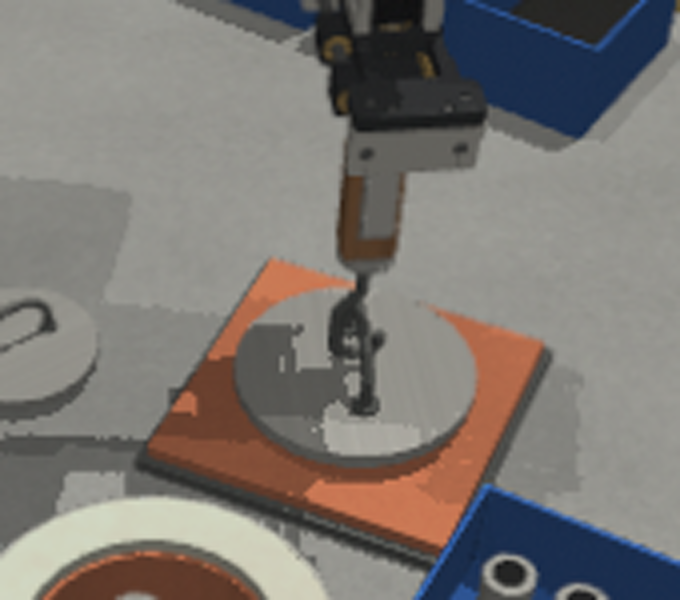

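```bash
python3 -m jog '[3,0,0,0,0,0,8,0,0,0,0,0,14,0,0,0,0,0,20,0,0,0,0,0,27,0,0,0,0,0,34,0,0,0,0,0,41,0,0,0,0,0,47,0,0,0,0,0,51,0,0,0,0,0,52,0,0,0,0,0]'  && python3 - <<'E'
from h import *
S=manip.camera('scene');W=manip.camera('wrist');save(W,'w13')
crop=S['img'][50:200,280:450];cv2.imwrite('pics/s13c.png',cv2.cvtColor(cv2.resize(crop,None,fx=4,fy=4,interpolation=2),4))
E
```

```text
clock: 18.88
eef_pos: [452.9, 248.5, 181.3]
eef_rot: [-1.571, 0.0, -2.426]
wrist_force: [0.7, 0.1, -1.6]
finger_gap: 23.8
```

View pics/s13c.png

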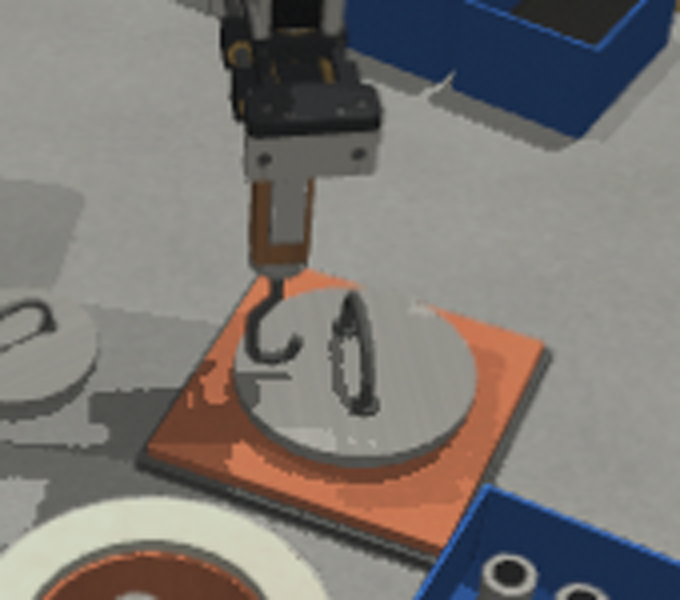

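View pics/w13.png

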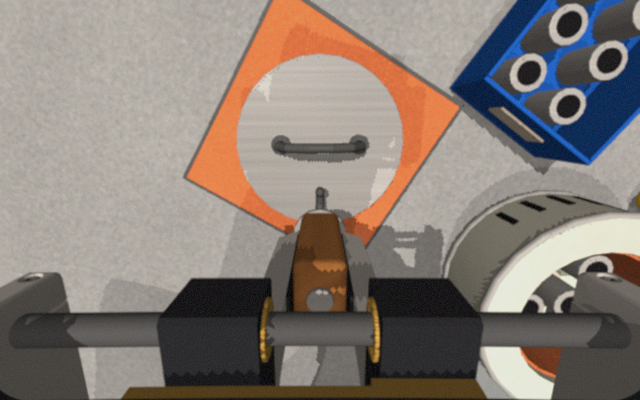

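Unhooked cleanly; the lid lies centred on the board in the wrist picture around (320,140). Now rise and carry the lifter back.

```bash
python3 -m jog '[1,-6,0,0,0,0,3,-18,0,0,0,0,4,-35,0,0,0,0,5,-55,0,0,0,0,5,-76,0,0,0,0,5,-97,0,0,0,0,5,-113,0,0,0,0,5,-122,0,0,0,0,5,-126,0,0,0,0]' && python3 - <<'E'
from h import *
W=manip.camera('wrist');save(W,'w14')
for m in manip.masks_of('lid',W)[:2]:
    c=max(cv2.findContours(m['pixels'].astype(np.uint8),0,1)[0],key=cv2.contourArea)[:,0,:]
    print(cv2.fitEllipse(np.array([atz(W,q,42)[:2] for q in c],np.float32)))
h=cv2.cvtColor(W['img'],cv2.COLOR_RGB2HSV);mm=cv2.inRange(h,(3,110,120),(18,255,255))
c=cv2.convexHull(np.argwhere(mm[:230])[:,::-1].astype(np.int32))[:,0,:]
print(cv2.minAreaRect(np.array([atz(W,q,20)[:2] for q in c],np.float32)))
go((415,-298.5,305),-173.2)
E
```

```text
clock: 19.73
eef_pos: [449.8, 245.8, 308.6]
eef_rot: [-1.57, 0.002, -2.426]
wrist_force: [-0.5, 0.1, -1.7]
finger_gap: 24.0
((297.4906921386719, 235.1925506591797), (39.44472885131836, 73.69669342041016), 94.11769104003906)
((493.2328796386719, 283.12249755859375), (151.958984375, 152.24972534179688), 24.85430908203125)
((564.587646484375, 148.81387329101562), (241.75543212890625, 552.6278076171875), 27.28502655029297)
shift [383.1   2.1 388. ] turn [-0.00e+00  3.42e+01 -1.00e-02] norm 545.3
```

View pics/w14.png

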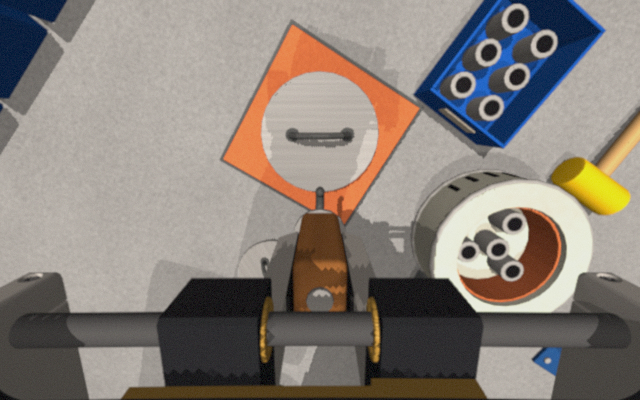

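```bash
python3 -m jog '[5,0,5,0,0,0,17,0,17,0,0,0,36,0,36,0,0,0,60,0,61,0,0,0,86,0,87,0,0,0,112,0,113,0,0,0,138,0,140,0,0,0,164,0,166,0,0,0,190,0,192,0,0,0,215,0,218,0,0,0]' && python3 - <<'E'
from h import *
go((415,-298.5,305),-173.2)
E
```

```text
clock: 20.67
eef_pos: [429.2, -62.0, 306.3]
eef_rot: [-1.572, -0.001, -2.426]
wrist_force: [1.8, 0.7, -2.5]
finger_gap: 23.7
shift [165.9   1.3 169.2] turn [ 0.04 34.19  0.06] norm 237.0
```

```bash
python3 -m jog '[25,0,25,0,3,0,49,0,50,0,7,0,72,0,74,0,12,0,94,0,96,0,17,0,115,0,117,0,22,0,134,0,136,0,27,0,149,0,152,0,31,0,159,0,162,0,33.5,0,163,1,166,0,34.2,0,164,1,167,0,34.2,0]' && python3 - <<'E'
from h import *
S=manip.camera('scene');W=manip.camera('wrist');save(W,'w15')
crop=S['img'][170:370,120:330];cv2.imwrite('pics/s15c.png',cv2.cvtColor(cv2.resize(crop,None,fx=2.9,fy=2.9,interpolation=2),4))
go((426.3,-297.5,188.8),-173.2)
E
```

```text
clock: 21.5
eef_pos: [415.7, -294.0, 305.2]
eef_rot: [-1.572, -0.001, -3.023]
wrist_force: [-0.1, 0.1, -0.6]
finger_gap: 23.4
shift [ -9.6 117.    5.8] turn [0.03 0.11 0.02] norm 117.6
```

View pics/w15.png

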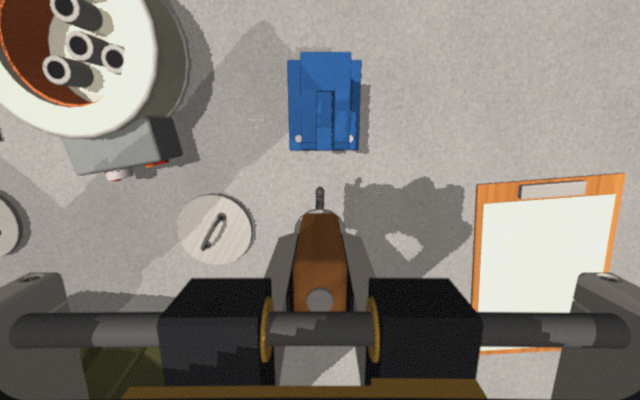

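The slot is in view around (325,120). I'll measure it again before inserting.

```bash
python3 - <<'E'
from h import *
s=manip.read_state();print(s['eef_pos'],np.degrees(s['eef_rot']))
W=manip.camera('wrist')
crop=W['img'][40:215,270:380];cv2.imwrite('pics/w15c.png',cv2.cvtColor(cv2.resize(crop,None,fx=4,fy=4,interpolation=2),4))
go((426.3,-297.5,188.8),-173.2)
E
```

```text
[ 416.07634799 -292.93227395  305.83721097] [-9.00342675e+01 -1.96379713e-02 -1.73085982e+02]
shift [ -9.5 117.3   6. ] turn [0.02 0.13 0.  ] norm 117.8
```

View pics/w15c.png

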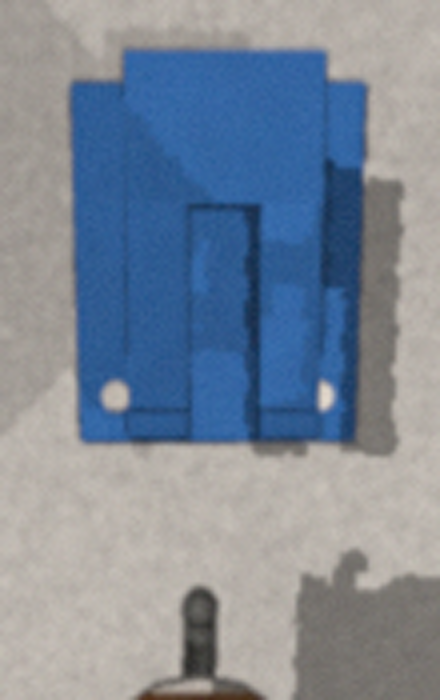

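```bash
python3 - <<'E'
from h import *
s=manip.read_state();P=s['eef_pos']
W=manip.camera('wrist')
f=lambda a,z: atz(W,(270+(a[0]-1.5)/4,40+(a[1]-1.5)/4),z)
e=(f((189,205),130)+f((260,205),130))/2
t=(f((126,440),130)+f((322,440),130))/2
ti=(f((190,440),130)+f((261,440),130))/2
u=(e-ti);print(e,t,ti,np.linalg.norm(e-t),np.linalg.norm(u),np.degrees(np.arctan2(u[1],u[0])),np.degrees(np.arctan2((e-t)[1],(e-t)[0])))
u/=np.linalg.norm(u);print('fork',e-18*u,ti+40*u)
th=s['eef_rot'][2]+np.pi;L=np.array([np.cos(th),np.sin(th)])
# hook lip seen at
print('lip pred',proj(W,[*(P[:2]+14*L),P[2]-123.3+14]),'seen',270+200/4,40+603/4)
F=(e-18*u)[:2]-P[:2];print('fork rel tcp along/lat',F@L,F@[-L[1],L[0]])
lip=f((200,603),P[2]-109.3)[:2]-P[:2];print('lip rel',lip@L,lip@[-L[1],L[0]])
E
```

```text
[ 519.02494632 -287.3800416   130.        ] [ 461.24147758 -294.47879311  130.        ] [ 461.29468125 -294.87255285  130.        ] 58.21787983838091 58.21444176820007 7.39478699374331 7.003744831639701
fork [ 501.17465454 -289.69673825  130.        ] [ 500.96199631 -289.72433806  130.        ]
lip pred [318.68469884 191.78807411] seen 320.0 190.75
fork rel tcp along/lat 84.71463927611144 -7.255388869408769
lip rel 15.25943647738407 -0.8223409414448708
```

```bash
python3 -m jog '[-1,5,2,0,0,0,-3,17,4,0,0,0,-5,35,6,0,0,0,-7,57,6.4,0,0,0,-8,79,6.4,0,0,0,-8,97,6.4,0,0,0,-8,109,6.4,0,0,0,-8,115,6.4,0,0,0,-8,117,6.4,0,0,0,-8,117,6.4,0,0,0]' && python3 - <<'E'
from h import *
S=manip.camera('scene');W=manip.camera('wrist')
crop=S['img'][200:360,130:290];cv2.imwrite('pics/s16c.png',cv2.cvtColor(cv2.resize(crop,None,fx=3.7,fy=3.7,interpolation=2),4))
crop=W['img'][40:240,250:400];cv2.imwrite('pics/w16c.png',cv2.cvtColor(cv2.resize(crop,None,fx=3,fy=3,interpolation=2),4))
E
```

```text
clock: 22.53
eef_pos: [424.9, -298.8, 189.2]
eef_rot: [-1.571, 0.0, -3.022]
wrist_force: [0.6, -0.1, -1.3]
finger_gap: 23.7
```

View pics/s16c.png

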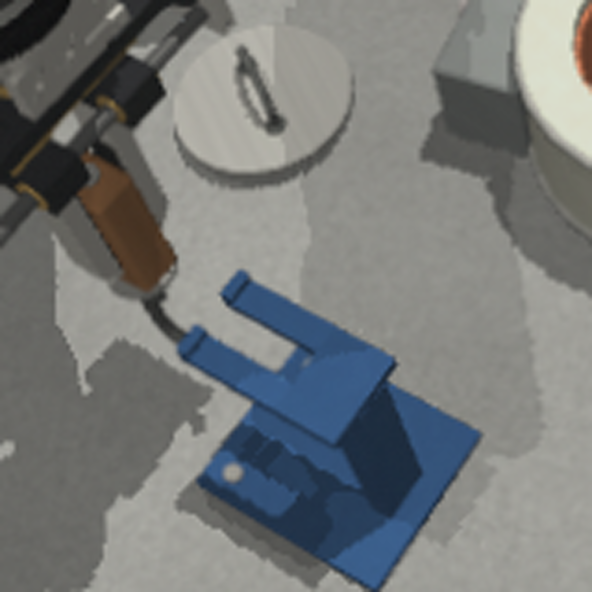

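View pics/w16c.png

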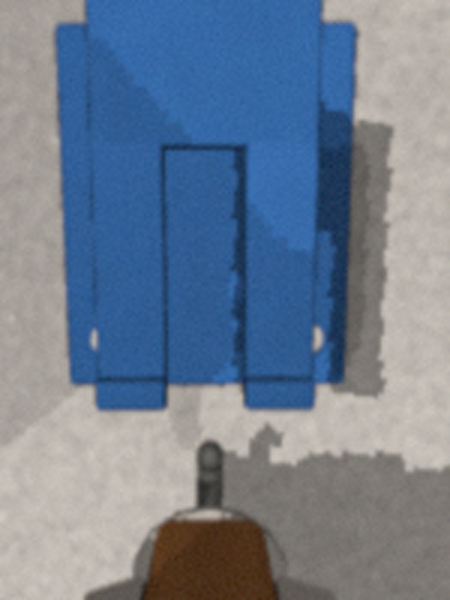

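Slot (centre 205) and hook (209) line up within about 1 mm. Inserting.

```bash
python3 -m jog '[-4,0,0,0,0,0,-12,0,-0.2,0,0,0,-22,0,-0.3,0,0,0,-32,0,-0.5,0,0,0,-42,0,-0.6,0,0,0,-52,0,-0.8,0,0,0,-62,0,-0.8,0,0,0,-69,0,-0.8,0,0,0,-72,0,-0.8,0,0,0,-73,0,-0.8,0,0,0]' && python3 - <<'E'
from h import *
S=manip.camera('scene');W=manip.camera('wrist')
crop=S['img'][200:360,130:290];cv2.imwrite('pics/s17c.png',cv2.cvtColor(cv2.resize(crop,None,fx=3.7,fy=3.7,interpolation=2),4))
crop=W['img'][90:290,250:400];cv2.imwrite('pics/w17c.png',cv2.cvtColor(cv2.resize(crop,None,fx=3,fy=3,interpolation=2),4))
E
```

```text
clock: 23.47
eef_pos: [497.7, -289.4, 188.9]
eef_rot: [-1.571, -0.0, -3.022]
wrist_force: [0.3, 0.1, -2.3]
finger_gap: 23.7
```

View pics/s17c.png

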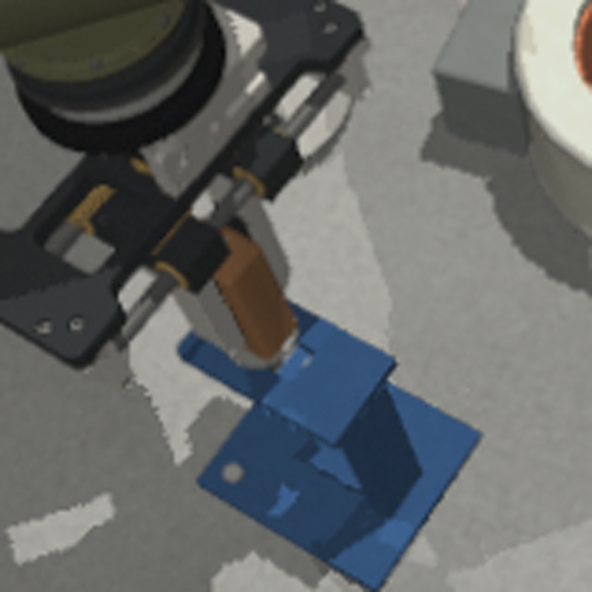

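View pics/w17c.png

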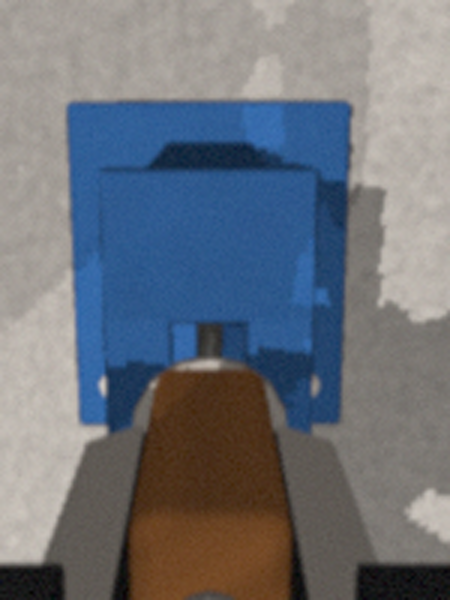

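Shank is centred in the slot (208 in 170–246). Lowering 11.5 mm onto the prongs.

```bash
python3 -m jog '[0,2,0,0,0,0,0,5,0,0,0,0,0,8,0,0,0,0,0,9.5,0,0,0,0,0,10.5,0,0,0,0,0,11.3,0,0,0,0,0,11.8,0,0,0,0,0,11.8,0,0,0,0]'
```

```text
clock: 24.23
eef_pos: [497.2, -289.6, 177.4]
eef_rot: [-1.571, 0.0, -3.023]
wrist_force: [-0.2, -0.1, -1.7]
finger_gap: 23.5
```

```bash
python3 -m jog '[0,0.3,0,0,0,0,0,0.6,0,0,0,0,0,0.9,0,0,0,0,0,0.9,0,0,0,0]'
```

```text
clock: 24.57
eef_pos: [497.2, -289.6, 177.3]
eef_rot: [-1.57, 0.001, -3.023]
wrist_force: [-2.5, 1.6, 7.1]
finger_gap: 24.0
```

Contact (+7 N, height 177.3 as at the grasp). I'll open gently.

```bash
python3 -m jog '[0,-0.5,0,0,0,0,0,-0.5,0,0,0,0,0,-0.5,0,0,0,0,0,-0.5,0,0,0,0,0,-0.5,0,0,0,0,0,-0.5,0,0,0,0]' 60 && python3 - <<'E'
from h import *
S=manip.camera('scene');W=manip.camera('wrist')
crop=S['img'][200:360,130:290];cv2.imwrite('pics/s18c.png',cv2.cvtColor(cv2.resize(crop,None,fx=3.7,fy=3.7,interpolation=2),4))
save(W,'w18')
E
```

```text
clock: 25.07
eef_pos: [497.2, -289.5, 176.8]
eef_rot: [-1.571, -0.0, -3.023]
wrist_force: [1.0, -0.4, -0.8]
finger_gap: 58.9
```

View pics/s18c.png

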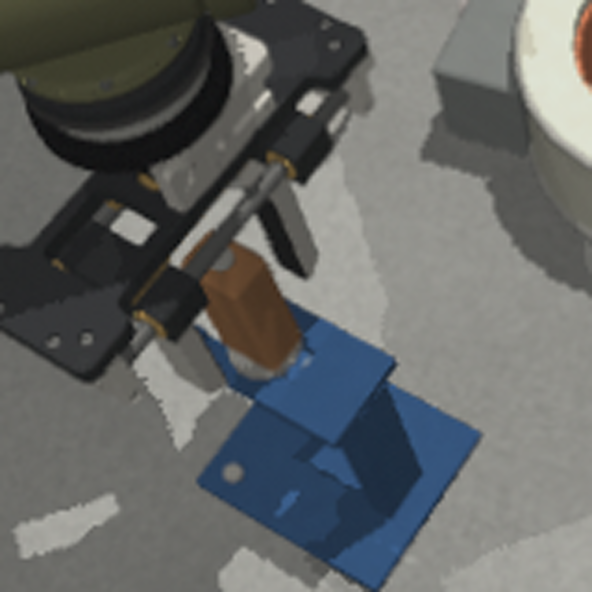

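View pics/w18.png

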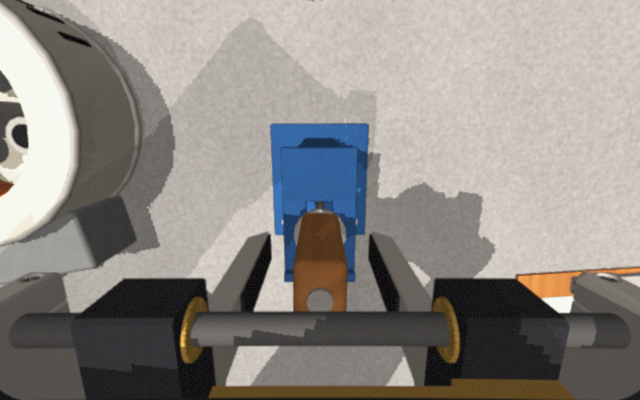

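Released and upright. Rise straight up and back away, then check.

```bash
python3 -m jog '[0,-5,0,0,0,0,0,-18,0,0,0,0,0,-38,0,0,0,0,0,-62,0,0,0,0,0,-88,0,0,0,0,5,-112,0,0,0,0,17,-132,0,0,0,0,30,-146,0,0,0,0,40,-155,0,0,0,0,45,-160,0,0,0,0]' && python3 -m jog '[5,0,10,0,0,0,15,0,30,0,0,0,25,0,60,0,0,0,35,0,90,0,0,0,40,0,120,0,0,0,45,0,150,0,0,0,50,0,175,0,0,0,50,0,190,0,0,0,50,0,195,0,0,0,50,0,195,0,0,0]' && python3 - <<'E'
from h import *
W=manip.camera('wrist');save(W,'w19');S=manip.camera('scene');save(S,'s19');T=manip.camera('top');save(T,'t19')
for n,p in (('W',W),('T',T),('S',S)):
  for t in ['lifter','lifter_grip','stand_fork','lid','rest']:
    print(n,t,[(np.round(m['xy'],1).tolist(),round(m['score'],2)) for m in manip.tip_of(t,p)][:3])
for m in manip.masks_of('lid',T)[:4]:
    c=max(cv2.findContours(m['pixels'].astype(np.uint8),0,1)[0],key=cv2.contourArea)[:,0,:]
    print(cv2.fitEllipse(np.array([atz(T,q,42)[:2] for q in c],np.float32)))
c=T['img'][180:260,380:460];cv2.imwrite('pics/t19c.png',cv2.cvtColor(cv2.resize(c,None,fx=7,fy=7,interpolation=2),4))
E
```

```text
clock: 26.0
eef_pos: [451.7, -295.1, 338.5]
eef_rot: [-1.57, 0.001, -3.023]
wrist_force: [0.2, -0.3, 0.4]
finger_gap: 60.1
clock: 26.83
eef_pos: [425.7, -495.4, 335.0]
eef_rot: [-1.573, -0.001, -3.024]
wrist_force: [0.9, -0.0, -0.6]
finger_gap: 60.1
W lifter [([143.2, 98.5], 0.62)]
W lifter_grip [([116.1, 93.8], 0.67)]
W stand_fork [([138.8, 94.5], 0.95)]
W lid [([96.8, 211.4], 0.76)]
W rest [([169.4, 103.8], 0.55)]
T lifter [([193.4, 225.9], 0.66)]
T lifter_grip [([433.1, 211.8], 0.56)]
T stand_fork [([428.4, 216.1], 0.89)]
T lid [([225.2, 309.7], 0.72), ([195.1, 224.3], 0.63), ([365.2, 297.8], 0.53)]
T rest []
S lifter [([199.0, 292.9], 0.66)]
S lifter_grip [([195.2, 279.7], 0.87)]
S stand_fork [([205.6, 294.6], 0.87), ([419.5, 218.0], 0.16)]
S lid [([200.2, 228.6], 0.96), ([287.0, 139.4], 0.87), ([369.2, 147.7], 0.7)]
S rest [([364.7, 154.3], 0.57)]
((490.47918701171875, 284.43414306640625), (150.97056579589844, 157.15673828125), 112.12007904052734)
((333.9797058105469, -176.10531616210938), (18.488176345825195, 68.41908264160156), 128.85836791992188)
((278.32904052734375, 193.3059539794922), (105.97859954833984, 109.4906005859375), 3.3778457641601562)
((702.0983276367188, 169.7738800048828), (140.81077575683594, 213.03733825683594), 97.57546997070312)
```

View pics/s19.png

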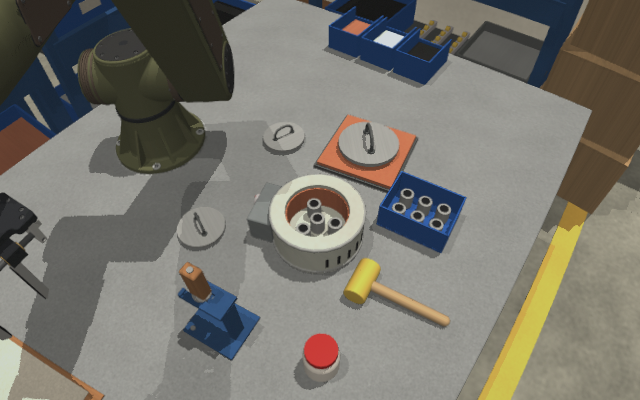

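View pics/t19c.png

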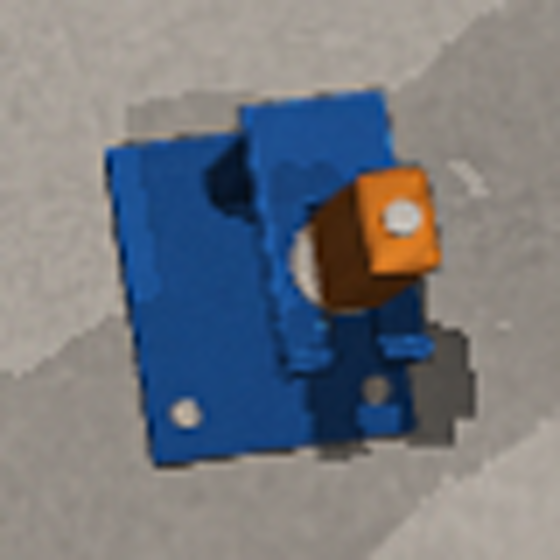

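The lifter hangs upright in the stand at (193,283) in the scene picture. The lid is on the rest at (368,145), and the bin, jar and mallet look as they did at the start. One last height check, then I'll hand in.

```bash
python3 - <<'E'
from h import *
S=manip.camera('scene');T=manip.camera('top')
print(tri([(S,(188.8,268.5)),(T,(437.5,210.7))]), 'expected ~(498.5,-289.5,214)')
print(proj(S,[498,-289.8,214]),proj(T,[498,-289.8,214]))
print(manip.read_state()['qd'].round(3))
manip.sign_off()
E
```

```text
(array([ 495.19954025, -289.12368759,  215.24255594]), [np.float64(0.5076815690866913), np.float64(0.5076815690867071)]) expected ~(498.5,-289.5,214)
[189.59076449 270.17118196] [437.40080071 209.44199989]
[-0.002 -0.    -0.    -0.    -0.    -0.002]
the job is handed in; nothing more can be done
```

I lifted the hot lid off the warmer with the lifter, set it level in the middle of the rest, and hung the lifter back in its stand. I handed the job in at about 27 s of the 72 s allowed. No verdict is reported, so what follows rests on my own measurements.

**Last checks:**
- **Lid:** Just after unhooking, the wrist camera put its centre under 1 mm from the rest's centre. The last top picture put it about 2 mm off. It looked level and upright. The wrist force eased off smoothly as the lid touched down, with no sign of a bang.
- **Lifter:** It hangs upright with the shank in the slot and is released. The top of its grip measured (495, -289, 215) mm against an expected (498, -290, 214) mm. That is a 3 mm disagreement in x, within the 20 mm sideways and 4 mm height limits.
- **Bystanders and arm:** The bin, jar and mallet look unmoved in the final scene picture; I did not measure their positions. The arm stands clear of everything, and the gripper never came close to the lid or the warmer.

**Network misses:** In the last top picture the networks did not find the rest and put the lifter's origin on the rest. I used the picture and the triangulated grip position instead.

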